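Slide a lapped valve plate off the granite flat and load it in the checking fixture

ROBOT

A 7-joint arm with a two-finger parallel gripper is mounted at the origin on a cart in front of the work surface, level with it; the furniture and walls round the work are solid. World frame = base frame: x ahead of the robot, y to its left, z up, the work surface at z = 0. Lengths are in m, angles in rad, forces in N, time in s.
With the tool pointing down it reaches from about 0.4 to 0.925 m from the base axis. Payload 4.1 kg.
Tool frame: the origin (TCP) lies at the very end of the fingers, on their centre line; the grasp point (between the pads) lies 19 mm behind it; z points along the fingers, y is the line along which they close (so a half turn about z gives the same grasp; the last joint's range is limited). The gripper opens to 85 mm and grips with 20 to 120 N. Pads are 22 mm wide; open, the fingers measure 114 mm over their backs; the gripper's body (76 mm by 85 mm) begins 54 mm behind the grasp point. The pads swing forward as they close: fully open they stand 13 mm farther back than shut.
Start: joints at [1.087, 0.398, 0.045, 1.537, -0.019, 1.207, -0.051], TCP at [0.244, -0.602, 0.231] pointing down, gripper open.
Joint ranges: [-2.82, 2.82], [-0.49, 2.23], [-1.37, 1.46], [0, 2.46], [-1.36, 4.5], [0.23, 2], [-2.94, 2.94]. Speed limits (rad/s): [2.57, 2.57, 3.14, 3.14, 3.14, 3.14, 3.14].

INTERFACE

Orientations are given as a unit quaternion [x, y, z, w].
In Python, from plant import arm gives the robot as it stands.
- The arm moves only by the tool shift_gripper, called after ">>>" as name([rows], argument=value, ...), one row to a line, values as JSON. Schema: {"type":"object","properties":{"offsets":{"type":"array","items":{"type":"array","items":{"type":"array","items":{"type":"number"},"minItems":7,"maxItems":7},"minItems":1,"maxItems":5},"minItems":1,"maxItems":1},"grip_n":{"type":"number"},"only":{"type":"string"},"quiet":{"type":"boolean"},"lines":{"type":"string"}},"required":["offsets"],"additionalProperties":false}. offsets is a list that holds a single list of rows (three levels of brackets), with 1 to 5 rows, each of 7 numbers: a rotation vector rx, ry, rz in rad, then dx, dy, dz in m, then the finger opening in m; each row shifts and turns the commanded pose from where the row before left it, along the tool's axes as they then stand; what a row does not reach is not made up. A row lasts 1/10 s, in which the tool goes at most 0.05 m and 0.15 rad, less where a joint would pass 70% of its speed; a pose out of reach is approached as far as the arm can. The fingers move at their own pace and stop on an object; grip_n is the grip in N (left out, the last holds). Time passes only in rows, so rows that do not move let the fingers close. The tool returns the time, the measured TCP pose, the force, the opening and the grip force at its end. only (a regular expression) keeps the lines of the reply that match it, lines (a string "A,B") keeps lines A to B, and quiet returns only ok. Input that does not fit is refused with a message, and nothing moves.
- arm.observe(): the state, without advancing time (a new reading comes with each control period).
- arm.capture(name): name is "side" or "top"; returns the picture (480x640x3 uint8, red, green, blue); there is no depth.
- arm.camera_model(name): a dict with "fovy" (degrees; the focal length in pixels is half the picture's height over the tangent of half this angle, whatever the lens; pixels are square), "cx", "cy" (the principal point, pixels), "k1" (the pictures are not rectified: a ray, as slopes to the right and down, at radius r is drawn at 1 + k1 r^2 times it, then the intrinsics apply), "camera_from_world" (4x4, takes a point from world to camera coordinates). Camera axes: x right, y up, looking along -z (the intrinsics and any distortion apply to the point x, -y, -z); pixel columns grow to the right and rows downward; lengths in m; the calibration is good to about 2 mm. A picture is of the moment at which its call begins. camera_model takes no time and is no camera call.
- arm.finish_job(): hands the job in; it is judged then, once.
The state is a dict: "clock": time; "qpos": joint angles; "joint_velocities": joint speeds; "effort": joint torques, N m; "ee_pos": TCP position; "eef_rot": TCP orientation; "ft_force": force on the tool from outside, world axes, zero at the start; "ft_torque": the same for the moment, N m; "gripper_width": finger opening in m; "grip_force": force on a finger pad.
Only numpy, scipy, OpenCV 4.12 (cv2) and the standard library are available. Lean on these libraries where they do the work, as an engineer would, in place of code of your own. Each camera call takes 0.05 s, during which the arm holds its last target. There are 200 camera calls.

TASK

The thin lapped valve plate clings to the granite flat, so do not lift or pry it there: slide it along until one end hangs about a third of its length over an end of the flat, pick it up by that end, lay it level across the two steel parallels and let go. Then take it again by its middle and set it on the three rest buttons of the checking fixture, home against the two side dowels and the end dowel, and leave it there. Do not knock the parallels or anything else out of place.

Things in the scene. Friction and masses are not known exactly. Their poses are not given: they have to be found in the camera images.
- plate: lapped steel valve plate, 55 x 160 x 3 mm, 0.2 kg, with a 16 mm port 36 mm either side of its middle and a small hole in each corner; solid at its middle. Origin: centre of the underside; y along its length, z up; both ways round alike. Lies flat on the granite flat, lengthwise. Not to be gripped while flat on the granite; pressed from above with 5 to 15 N by closed fingertips it slides with them
- flat: polished, slippery dark grey granite flat, a fixed block 160 x 230 x 50 mm, left or right of the robot. Origin: centre of its underside; y along its length (ends at y = -115 and +115 mm), top at z = 50 mm. The plate starts 15 mm or more from both ends. Past the end nearer the table's middle the open fingers have room down over the plate's overhanging sides; things may stand near the other end
- flat_end (a point): middle of the top edge of one end (y = +115 mm) of the granite flat; the other end is alike. The one nearer the middle of the table is the clear one
- parallel_1: steel parallel bar 10 x 100 x 20 mm, loose, on the surface plate near the middle of the table. Origin: centre of its underside; y along its length, pointing roughly away from the robot; top at z = 20 mm. The two parallels lie side by side, centre lines 70 mm apart; a plate laid across the two overhangs on both sides
- parallel_2: the other parallel, alike, parallel to the first; its origin in line with the first's
- fixture: checking fixture, fixed: dark steel base 108 x 204 x 12 mm, three rest buttons (11 mm across, tops 27 mm above the surface plate) at (x, y) = (16, 62), (16, -62), (-16, 0) mm, two side dowels and an end dowel. Origin: centre of the base's underside; y along its length, x towards the side dowels (roughly away from the robot). Its +y end and -x side have no dowels
- seat (a point): where the plate's origin lies when it is home: in the middle of the fixture, 27 mm above its underside, axes as the fixture's; the plate then lies along the fixture's y and touches all three dowels
- side_dowel (a point): top centre of one side dowel (10 mm across, top 43 mm above the surface plate), at (32.5, 60) mm in the fixture; the other is at (32.5, -60) mm. They stand where fingers at a plate's end would come down; fingers at its middle fit between them
- end_dowel (a point): top centre of the end dowel (10 mm across, top 43 mm above the surface plate), at (0, -85) mm in the fixture
- gauge_block: steel gauge block 10 x 35 x 20 mm standing on the granite flat beside the plate's far long side; origin at the centre of its underside. Leave alone
- white_jar: white jar 48 mm across, 62 mm high, at the back; origin at its underside. Leave alone
- cylinder_square: cylinder with a black upper part, 38 mm across, 80 mm high, at the back; origin at its underside. Leave alone

How it is judged:
On the way, in this order (a step that is already met when the one before it is completed fails the run):
1. the plate, lying on the granite flat, overhangs one of its ends by at least 35 mm ((y of plate in the frame of flat above 0.07 m or y of plate in the frame of flat below -0.07 m) and z of plate in the frame of flat between 0.046 and 0.054 m and contact force between plate and flat above 0.3 N and angle between plate's own z axis and vertical below 0.08 rad), for 0.2 s.
2. the plate lies level across both parallels, let go (contact force between plate and parallel_1 above 0.1 N and contact force between plate and parallel_2 above 0.1 N and height (world z) of plate between 0.016 and 0.024 m and angle between plate's own z axis and vertical below 0.08 rad and contact force between the fingers and plate below 0.1 N), for 0.2 s.
At the end, for the whole second after the job is handed in: The plate lies flat on the three rest buttons (height within 3 mm), released and at rest, home against the three dowels: within 2.5 mm of them along and across the fixture and within 2.5 degrees of its direction (x of plate in the frame of fixture between -0.0025 and 0.0025 m and y of plate in the frame of fixture between -0.0025 and 0.0025 m and z of plate in the frame of fixture between 0.024 and 0.03 m and angle between the y axis of plate and the y axis of fixture, either way round below 0.045 rad and angle between plate's own z axis and vertical below 0.05 rad and contact force between the fingers and plate below 0.1 N and linear speed of plate below 0.01 m/s); the robot touches nothing.
It fails at once if the plate is lifted or pried up while its middle is still over the granite flat (z of plate in the frame of flat between 0.06 and 0.085 m and y of plate in the frame of flat between -0.06 and 0.06 m and x of plate in the frame of flat between -0.07 and 0.07 m).
It fails at once if a parallel is pushed more than 25 mm away (distance of any of parallel_1, parallel_2 from where it was at the start of the episode above 0.025 m).
It fails at once if the gauge block, the white jar or the cylinder square is pushed more than 25 mm away or knocked over (distance of any of gauge_block, white_jar, cylinder_square from where it was at the start of the episode above 0.025 m or angle between any of gauge_block, white_jar, cylinder_square's own z axis and vertical above 0.5 rad).
It also fails if it takes over 56 s, if anything falls off the work surface, if the arm or the gripper's body presses on something with over 40 N, if the wrist force passes 120 N, or if a joint passes its speed limit or range.

## Working session

There is one attempt and no reset: what is moved stays moved. The work goes in short steps, Python scripts to look and compute and a tool call to move; the robot and the scene stay as the last step left them, time stands still between calls to the robot, and variables do not carry over. Pictures are saved under pics/ and viewed, at most 10 in all, crops included, and the job is handed in when it is done.

```bash
ls; mkdir -p pics; cat > h.py <<'E'
import numpy as np, cv2
from plant import arm
def K(n):
    m=arm.camera_model(n); f=240/np.tan(np.radians(m["fovy"])/2); return m,f
def ray(n,u,v):
    m,f=K(n); xd,yd=(u-m["cx"])/f,(v-m["cy"])/f
    x,y=xd,yd
    for _ in range(30):
        s=1+m["k1"]*(x*x+y*y); x,y=xd/s,yd/s
    T=np.array(m["camera_from_world"]); R=T[:3,:3]; c=-R.T@T[:3,3]
    return c, R.T@np.array([x,-y,-1.0])
def at(n,u,v,z):
    c,d=ray(n,u,v); return c+d*(z-c[2])/d[2]
def proj(n,p):
    m,f=K(n); q=np.array(m["camera_from_world"])@np.r_[p,1]; x,y=q[0]/-q[2],-q[1]/-q[2]
    s=1+m["k1"]*(x*x+y*y); return np.array([m["cx"]+f*x*s,m["cy"]+f*y*s])
def tri(a,b):
    A=np.zeros((3,3));B=np.zeros(3)
    L=[ray(*a),ray(*b)]
    for c,d in L:
        d=d/np.linalg.norm(d);P=np.eye(3)-np.outer(d,d);A+=P;B+=P@c
    p=np.linalg.solve(A,B); return p,[np.linalg.norm((np.eye(3)-np.outer(d,d)/(d@d))@(p-c)) for c,d in L]
def snap(n,f):
    im=arm.capture(n); cv2.imwrite("pics/"+f,cv2.cvtColor(im,cv2.COLOR_RGB2BGR)); return im
E
python3 - <<'E'
from h import *
for n in("top","side"):
    snap(n,n+"0.png"); m=arm.camera_model(n); c,d=ray(n,320,240); print(n,m["fovy"],m["k1"],c,d)
o=arm.observe(); print({k:np.round(o[k],3) for k in o})
E
```

```text
pics
plant.py
top 51.95499098764928 -0.02078762820619684 [0.46103015 0.01934843 1.12874209] [ 0.10205191 -0.02090336 -0.99470067]
side 46.77926893337587 0.058351404344850796 [ 0.40075237 -0.86781539  0.83153459] [ 0.14322551  0.73438399 -0.66348235]
{'clock': np.float64(0.1), 'qpos': array([ 1.087,  0.399,  0.045,  1.538, -0.019,  1.207, -0.051]), 'joint_velocities': array([-0.001, -0.001, -0.001, -0.004, -0.   ,  0.001,  0.001]), 'effort': array([ 4.0000e-03, -4.7626e+01,  1.3700e+00, -2.5495e+01,  1.2000e-02,
        5.0000e-03,  0.0000e+00]), 'ee_pos': array([ 0.244, -0.602,  0.23 ]), 'eef_rot': array([ 0.982,  0.191, -0.   , -0.001]), 'ft_force': array([-0.116,  0.03 , -0.81 ]), 'ft_torque': array([ 0.04 , -0.043,  0.001]), 'grip_force': np.float64(0.0), 'gripper_width': np.float64(0.085)}
```

View pics/top0.png

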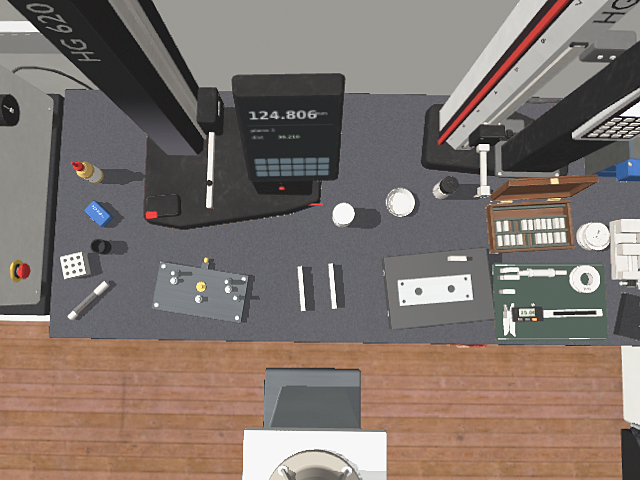

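View pics/side0.png

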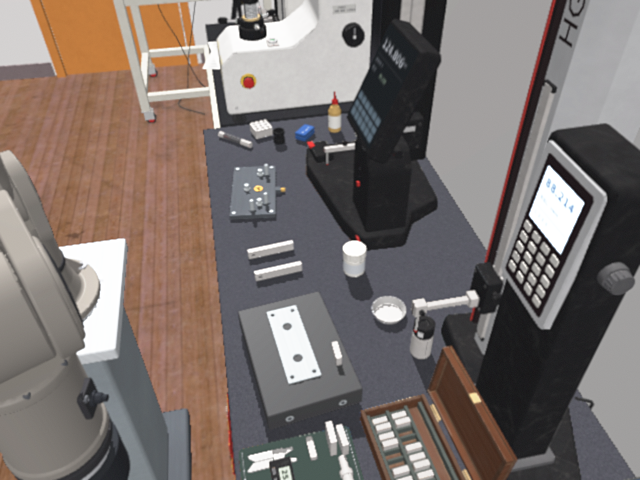

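The top picture shows the fixture at about (203,291), the parallels at (305,288) and (335,286), the flat at (440,288), and the plate at (435,290) with the gauge block at (457,258). The side picture shows the same layout. Next I'll enlarge crops of both.

```bash
python3 - <<'E'
from h import *
t=cv2.imread("pics/top0.png"); s=cv2.imread("pics/side0.png")
R=lambda im,x,y,w,h,k: cv2.resize(im[y:y+h,x:x+w],None,fx=k,fy=k,interpolation=cv2.INTER_CUBIC)
cv2.imwrite("pics/tc.png",np.vstack([R(t,145,255,200,75,4),R(t,300,247,200,75,4)]))
a=R(s,225,155,80,75,4); b=R(s,240,230,80,75,4); c=R(s,235,290,120,150,4)
cv2.imwrite("pics/sc.png",np.hstack([np.vstack([a,b]),c]))
E
```

```text
(no output)
```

View pics/tc.png

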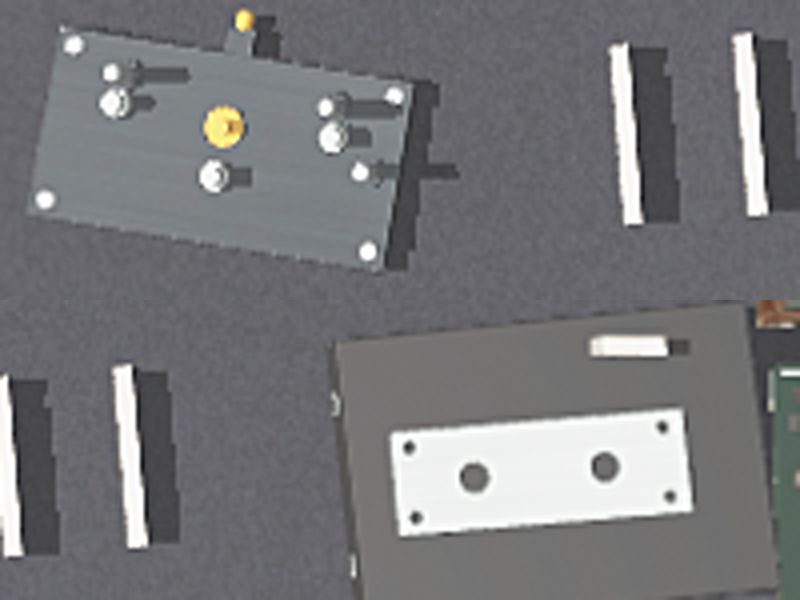

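View pics/sc.png

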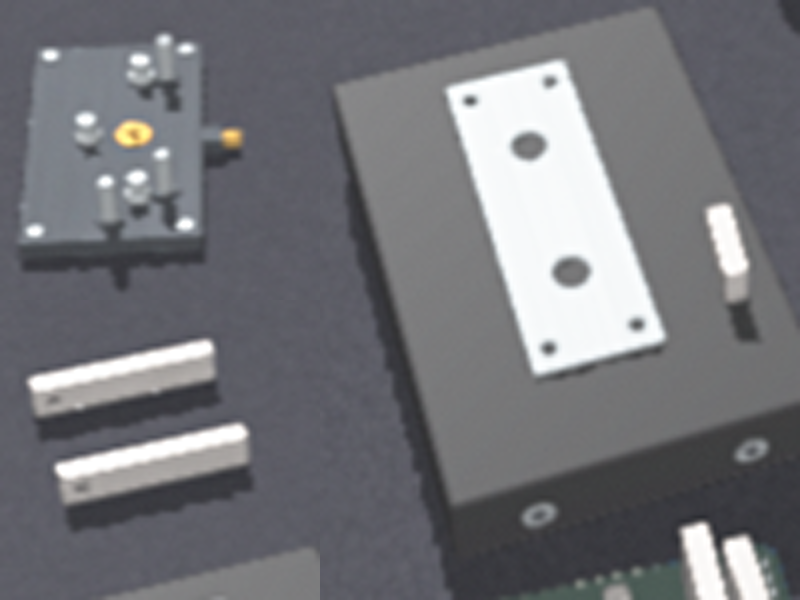

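Crop readings, used below: dowel tops at top-crop (111,72), (326,106), (360,172), with plate ports at (474,477), (605,466). The plate and flat corners and the parallel tops also read clearly in both views.

```bash
cat > m.py <<'E'
from h import *
A=lambda X,Y:("top",145+(X-1.5)/4,255+(Y-1.5)/4)
B=lambda X,Y:("top",300+(X-1.5)/4,247+(Y-301.5)/4)
a=lambda X,Y:("side",225+(X-1.5)/4,155+(Y-1.5)/4)
b=lambda X,Y:("side",240+(X-1.5)/4,230+(Y-301.5)/4)
c=lambda X,Y:("side",235+(X-321.5)/4,290+(Y-1.5)/4)
np.set_printoptions(precision=4,suppress=True)
def show(name,p,q,z):
    P,e=tri(p,q); print(name,"tri",P,"miss",round(e[0]*2e3,1),"mm  top@z",at(*p,z)[:2],"side@z",at(*q,z)[:2])
    return (at(*p,z)+at(*q,z))[:2]/2
S1=show("sideL",A(111,72),a(164,41),.043);S2=show("sideR",A(326,106),a(162,155),.043);E_=show("end",A(360,172),a(106,183),.043)
b1=show("butL",A(115,102),a(141,62),.027);b2=show("butR",A(332,137),a(136,180),.027);b3=show("butM",A(213,177),a(86,119),.027)
Pl=[show("plc",B(*p),c(*q),.053) for p,q in [((391,433),(447,88)),((683,409),(566,60)),((693,512),(664,341)),((400,537),(534,376))][:0]]
# plate corners: top-crop order near-left.. paired with side view
prs=[((391,433),(566,60)),((683,409),(664,341)),((693,512),(534,376)),((400,537),(447,89))]
Pl=np.array([show("plate",B(*p),c(*q),.053) for p,q in prs])
po=np.array([show("port",B(*p),c(*q),.053) for p,q in [((474,477),(528,146)),((605,466),(571,271))]])
fl=[show("flat",B(335,344),c(655,8),.05),show("flat",B(362,606),c(335,88),.05)]
p1=np.array([show("par",A(*p),b(*q),.02) for p,q in [((620,44),(211,346)),((634,223),(32,381))]])
p2=np.array([show("par",A(*p),b(*q),.02) for p,q in [((742,34),(243,430)),((758,215),(60,466))]])
ctr=Pl.mean(0); d=(Pl[0]+Pl[3]-Pl[1]-Pl[2])/2; print("plate",ctr,"len",np.linalg.norm(d),"yaw",np.degrees(np.arctan2(d[1],d[0])),"ports mid",po.mean(0),np.linalg.norm(po[0]-po[1]), np.degrees(np.arctan2(*(po[0]-po[1])[::-1])))
d=fl[0]-fl[1];print("flat end mid",sum(fl)/2,"w",np.linalg.norm(d),"edge dir",np.degrees(np.arctan2(d[1],d[0])))
for p in(p1,p2): d=p[0]-p[1]; print("par",p.mean(0),np.linalg.norm(d),np.degrees(np.arctan2(d[1],d[0])))
# fixture fit
loc=np.array([[32.5,60],[32.5,-60],[0,-85],[16,62],[16,-62],[-16,0]])/1e3; W=np.array([S1,S2,E_,b1,b2,b3])
lc,wc=loc.mean(0),W.mean(0);H=(loc-lc).T@(W-wc); th=np.arctan2(H[0,1]-H[1,0],H[0,0]+H[1,1]); R=np.array([[np.cos(th),-np.sin(th)],[np.sin(th),np.cos(th)]])
print("fixture",wc-R@lc,np.degrees(th),"res mm",(W-wc-(loc-lc)@R.T)*1e3)
E
python3 m.py
```

```text
sideL tri [0.4952 0.3216 0.039 ] miss 0.1 mm  top@z [0.4952 0.3205] side@z [0.4947 0.3157]
sideR tri [0.4783 0.2023 0.0386] miss 0.3 mm  top@z [0.4784 0.2016] side@z [0.4778 0.1964]
end tri [0.4425 0.1825 0.0384] miss 0.0 mm  top@z [0.4426 0.1818] side@z [0.4423 0.1765]
butL tri [0.4792 0.3226 0.0247] miss 0.3 mm  top@z [0.479 0.322] side@z [0.4792 0.3192]
butR tri [0.4613 0.2009 0.0238] miss 0.3 mm  top@z [0.4615 0.2004] side@z [0.4609 0.1967]
butM tri [0.4383 0.266  0.0264] miss 0.1 mm  top@z [0.4383 0.2658] side@z [0.4383 0.2651]
plate tri [ 0.4875 -0.1736  0.052 ] miss 1.9 mm  top@z [ 0.4866 -0.1733] side@z [ 0.4884 -0.1745]
plate tri [ 0.5019 -0.3343  0.0514] miss 0.2 mm  top@z [ 0.502  -0.3337] side@z [ 0.5016 -0.3353]
plate tri [ 0.4462 -0.3391  0.051 ] miss 0.6 mm  top@z [ 0.446  -0.3384] side@z [ 0.4464 -0.3405]
plate tri [ 0.431  -0.1786  0.0512] miss 1.5 mm  top@z [ 0.4303 -0.1782] side@z [ 0.4317 -0.1802]
port tri [ 0.4632 -0.2193  0.0503] miss 0.2 mm  top@z [ 0.4633 -0.2187] side@z [ 0.4629 -0.2215]
port tri [ 0.4703 -0.2911  0.0508] miss 0.0 mm  top@z [ 0.4703 -0.2905] 
[... 386 characters left out ...]
165 0.033 ]
par tri [ 0.5222 -0.0275  0.0181] miss 1.4 mm  top@z [ 0.5228 -0.0275] side@z [ 0.5212 -0.0294]
par tri [ 0.4227 -0.0375  0.0222] miss 1.9 mm  top@z [ 0.4217 -0.0376] side@z [ 0.4237 -0.0354]
plate [ 0.4666 -0.2568] len 0.16109878100480038 yaw 95.26224316174529 ports mid [ 0.4666 -0.2558] 0.07182724119720901 95.65541976471579
flat end mid [ 0.4612 -0.1538] w 0.1494799141117885 edge dir 6.215123787906148
par [0.4662 0.0364] 0.09993371739222051 4.757964204621467
par [ 0.4724 -0.0325] 0.09961287292006872 4.619338409646244
fixture [0.4543 0.2627] -8.18475294266791 res mm [[-0.102   0.5726]
 [ 0.1116  0.2487]
 [ 0.2215  0.5411]
 [ 0.0813 -1.2219]
 [-0.1356 -0.5717]
 [-0.1768  0.4311]]
```

```bash
cat >> h.py <<'E'
from scipy.spatial.transform import Rotation as Ro
def to(x,y,z,yaw=None):
    o=arm.observe(); R=Ro.from_quat(o["eef_rot"]); t=np.array(o["ee_pos"]); X=R.as_matrix()[:,0]
    psi=np.degrees(np.arctan2(X[1],X[0])); print("t",round(float(o["clock"]),2),"pos",np.round(t,4),"psi",round(psi,2),"tilt",np.round(R.as_matrix()[:2,2],3),"F",np.round(o["ft_force"],1))
    print("delta",np.round(R.inv().apply(np.array([x,y,z])-t),4), "rz", None if yaw is None else round(-np.radians(yaw-psi),4))
E
```

>>> shift_gripper([
  [[0, 0, -0.15, 0, 0, 0, 0], [0, 0, -0.15, 0, 0, 0, 0], [0, 0, -0.15, 0, 0, 0, 0], [0, 0, -0.15, 0, 0, 0, 0], [0, 0, -0.15, 0, 0, 0, 0]],
], grip_n=40)

```text
clock: 0.6
ee_pos: [0.2439, -0.6021, 0.2307]
eef_rot: [0.842, 0.54, 0.0, -0.001]
ft_force: [0.2, -0.6, -0.1]
gripper_width: 0.0121
grip_force: 0.0
```

>>> shift_gripper([
  [[0, 0, -0.15, 0, 0, 0, 0], [0, 0, -0.15, 0, 0, 0, 0], [0, 0, -0.15, 0, 0, 0, 0], [0, 0, -0.08, 0, 0, 0, 0], [0, 0, 0, 0, 0, 0, 0]],
])

```text
clock: 1.1
ee_pos: [0.2438, -0.6022, 0.2307]
eef_rot: [0.673, 0.739, 0.0, -0.0]
ft_force: [0.0, 0.7, 0.5]
gripper_width: 0.0002
grip_force: 0.0
```

```bash
python3 -c "from h import *; to(.4668,-.2560,.10,95.4)"
```

```text
t 1.1 pos [ 0.2438 -0.6022  0.2307] psi 95.37 tilt [-0.     0.001] F [0.  0.7 0.5]
delta [0.3237 0.2545 0.131 ] rz -0.0006
```

>>> shift_gripper([
  [[0, 0, 0, 0.036, 0.0283, 0, 0], [0, 0, 0, 0.036, 0.0283, 0, 0], [0, 0, 0, 0.036, 0.0283, 0, 0], [0, 0, 0, 0.036, 0.0283, 0, 0], [0, 0, 0, 0.036, 0.0283, 0, 0]],
])

```text
clock: 1.6
ee_pos: [0.3686, -0.4082, 0.2312]
eef_rot: [0.674, 0.739, -0.0, 0.0]
ft_force: [0.6, -0.6, 0.5]
gripper_width: -0.0003
grip_force: 0.0
```

>>> shift_gripper([
  [[0, 0, 0, 0.036, 0.0283, 0.03, 0], [0, 0, 0, 0.036, 0.0283, 0.03, 0], [0, 0, 0, 0.036, 0.0283, 0.03, 0], [0, 0, 0, 0.036, 0.0283, 0.03, 0], [0, 0, 0, 0, 0, 0, 0]],
])

```text
clock: 2.1
ee_pos: [0.4596, -0.2611, 0.1183]
eef_rot: [0.67, 0.743, 0.001, -0.004]
ft_force: [-0.1, 0.4, -0.4]
gripper_width: -0.0001
grip_force: 0.0
```

```bash
python3 -c "
from h import *; to(.4668,-.2560,.053,95.4); snap('top','top1.png')
im=snap('side','side1.png'); cv2.imwrite('pics/s1.png',cv2.resize(cv2.imread('pics/side1.png')[230:430,200:400],None,fx=3,fy=3))"
```

```text
t 2.1 pos [ 0.4596 -0.2611  0.1183] psi 95.9 tilt [-0.004  0.007] F [-0.1  0.4 -0.4]
delta [0.0039 0.0079 0.0653] rz 0.0087
```

View pics/s1.png

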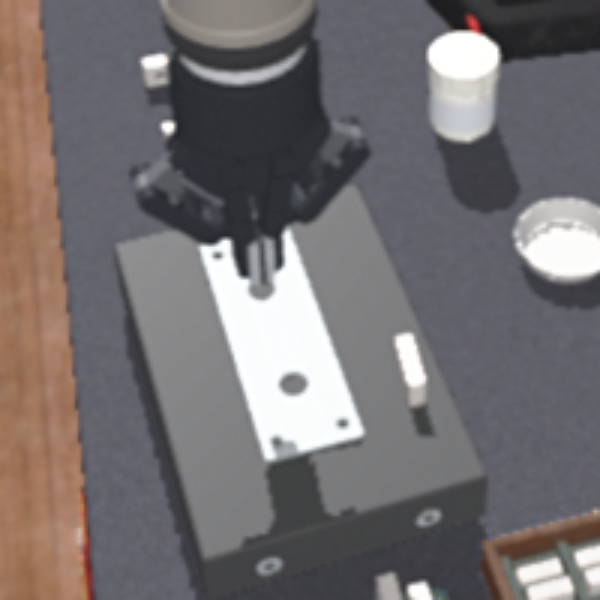

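The picture shows the closed fingers hovering over the plate's middle, tip at crop (262,290), with the jar and gauge block clear.

>>> shift_gripper([
  [[0, 0, 0.008, 0.004, 0.008, 0.03, 0], [0, 0, 0, 0, 0, 0.025, 0], [0, 0, 0, 0, 0, 0, 0]],
])

```text
clock: 2.5
ee_pos: [0.4633, -0.2653, 0.0645]
eef_rot: [0.677, 0.736, -0.001, -0.003]
ft_force: [-0.2, -0.3, 0.3]
gripper_width: -0.0004
grip_force: 0.0
```

```bash
python3 -c "from h import *; to(.4668,-.2560,.053,95.4)"
```

```text
t 2.5 pos [ 0.4633 -0.2653  0.0645] psi 94.75 tilt [-0.005  0.002] F [-0.2 -0.3  0.3]
delta [0.0089 0.0044 0.0115] rz -0.0114
```

>>> shift_gripper([
  [[0, 0, -0.01, 0.008, 0.004, 0.005, 0], [0, 0, 0, 0, 0, 0, 0], [0, 0, 0, 0, 0, 0, 0]],
])

```text
clock: 2.8
ee_pos: [0.4704, -0.2567, 0.063]
eef_rot: [0.672, 0.74, 0.0, 0.001]
ft_force: [-0.6, 0.4, 0.8]
gripper_width: -0.0002
grip_force: 0.0
```

```bash
python3 -c "from h import *; to(.4668,-.2560,.053,95.4)"
```

```text
t 2.8 pos [ 0.4704 -0.2567  0.063 ] psi 95.51 tilt [ 0.002 -0.001] F [-0.6  0.4  0.8]
delta [ 0.001  -0.0035  0.01  ] rz 0.0019
```

>>> shift_gripper([
  [[0, 0, 0, 0, 0, 0.003, 0], [0, 0, 0, 0, 0, 0, 0]],
])

```text
clock: 3.0
ee_pos: [0.4694, -0.2566, 0.059]
eef_rot: [0.672, 0.74, -0.0, 0.0]
ft_force: [-0.8, 0.6, 0.5]
gripper_width: -0.0002
grip_force: 0.0
```

```bash
python3 -c "from h import *; to(.4668,-.2560,.053,95.4)"
```

```text
t 3.0 pos [ 0.4694 -0.2566  0.059 ] psi 95.48 tilt [ 0.    -0.001] F [-0.8  0.6  0.5]
delta [ 0.0009 -0.0026  0.006 ] rz 0.0014
```

>>> shift_gripper([
  [[0, 0, 0, 0.001, -0.002, 0.003, 0], [0, 0, 0, 0, 0, 0.001, 0], [0, 0, 0, 0, 0, 0, 0]],
])

```text
clock: 3.3
ee_pos: [0.467, -0.2554, 0.0544]
eef_rot: [0.672, 0.74, -0.0, -0.0]
ft_force: [-0.4, 0.6, 0.2]
gripper_width: 0.0001
grip_force: 0.0
```

>>> shift_gripper([
  [[0, 0, 0, 0, 0, 0.001, 0], [0, 0, 0, 0, 0, 0, 0]],
])

```text
clock: 3.5
ee_pos: [0.4674, -0.2555, 0.0536]
eef_rot: [0.672, 0.74, -0.0, -0.0]
ft_force: [0.7, -0.1, 0.1]
gripper_width: 0.0004
grip_force: 0.0
```

```bash
python3 -c "from h import *; to(.4668,-.2560,.053,95.4)"
```

```text
t 3.5 pos [ 0.4674 -0.2555  0.0536] psi 95.5 tilt [-0. -0.] F [ 0.7 -0.1  0.1]
delta [-0.0005 -0.0006  0.0006] rz 0.0018
```

>>> shift_gripper([
  [[0, 0, 0, 0, 0, 0.001, 0], [0, 0, 0, 0, 0, 0, 0]],
])

```text
clock: 3.7
ee_pos: [0.4675, -0.2556, 0.0531]
eef_rot: [0.672, 0.74, -0.0, 0.0]
ft_force: [-0.1, 0.1, 4.1]
gripper_width: -0.0001
grip_force: 1.8
```

>>> shift_gripper([
  [[0, 0, 0, 0, 0, 0.001, 0], [0, 0, 0, 0, 0, 0, 0]],
])

```text
clock: 3.9
ee_pos: [0.4676, -0.2556, 0.0531]
eef_rot: [0.672, 0.74, -0.0, 0.0]
ft_force: [-3.3, 2.1, 11.1]
gripper_width: -0.0002
grip_force: 5.8
```

```bash
python3 -c "from h import *; to(.4668,-.2560,.053,95.4)"
```

```text
t 3.9 pos [ 0.4676 -0.2556  0.0531] psi 95.5 tilt [-0.    -0.001] F [-3.3  2.1 11.1]
delta [-0.0004 -0.0008  0.0001] rz 0.0017
```

>>> shift_gripper([
  [[0, 0, 0, 0.005, 0, 0, 0], [0, 0, 0, 0.007, 0, 0, 0], [0, 0, 0, 0.007, 0, 0, 0]],
])

```text
clock: 4.2
ee_pos: [0.4672, -0.2386, 0.0531]
eef_rot: [0.673, 0.74, 0.0, 0.003]
ft_force: [-0.4, -2.8, 5.6]
gripper_width: 0.0003
grip_force: 2.8
```

```bash
python3 -c "from h import *; to(.4668,-.2560,.053,95.4)"
```

```text
t 4.2 pos [ 0.4672 -0.2386  0.0531] psi 95.45 tilt [ 0.004 -0.003] F [-0.4 -2.8  5.6]
delta [-0.0173 -0.0021  0.0002] rz 0.0008
```

>>> shift_gripper([
  [[0, 0, 0, 0.005, 0, 0.0006, 0], [0, 0, 0, 0.007, 0, 0, 0], [0, 0, 0, 0.007, 0, 0, 0], [0, 0, 0, 0, 0, 0, 0]],
])

```text
clock: 4.6
ee_pos: [0.4661, -0.2188, 0.053]
eef_rot: [0.672, 0.74, 0.0, 0.003]
ft_force: [0.1, -1.4, 9.6]
gripper_width: 0.0003
grip_force: 4.9
```

```bash
python3 -c "
from h import *; to(.4668,-.2560,.053,95.4)
snap('side','side2.png');snap('top','top2.png')
cv2.imwrite('pics/s2.png',np.hstack([cv2.resize(cv2.imread('pics/side2.png')[270:420,230:360],None,fx=3,fy=3),cv2.resize(cv2.imread('pics/top2.png')[220:370,370:500],None,fx=3,fy=3)]))"
```

```text
t 4.6 pos [ 0.4661 -0.2188  0.053 ] psi 95.53 tilt [ 0.005 -0.003] F [ 0.1 -1.4  9.6]
delta [-0.0371 -0.0029  0.0002] rz 0.0022
```

View pics/s2.png

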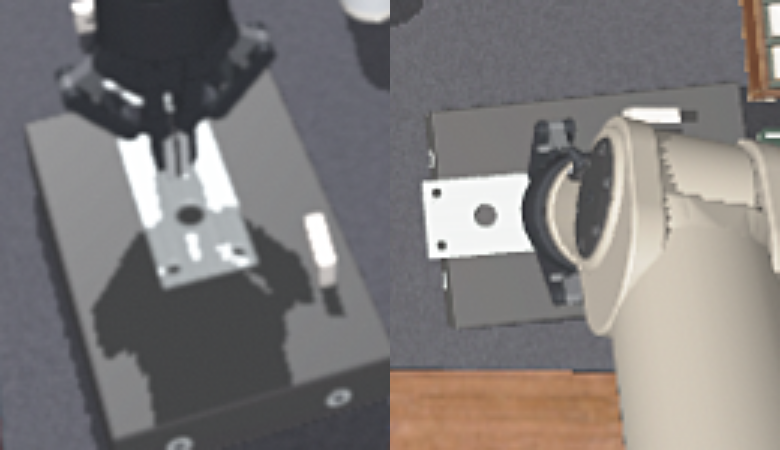

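The plate travels with the fingers: the port is now at top pixel (401.7,291.4), about 37 mm further on, and the end overhangs about 12 mm.

>>> shift_gripper([
  [[0, 0, 0, 0.007, 0, 0, 0], [0, 0, 0, 0.008, 0.0005, 0.0001, 0], [0, 0, 0, 0.008, 0.0005, 0, 0]],
])

```text
clock: 5.0
ee_pos: [0.4651, -0.1974, 0.0531]
eef_rot: [0.673, 0.74, 0.0, 0.004]
ft_force: [0.7, -4.6, 9.9]
gripper_width: 0.0001
grip_force: 4.6
```

```bash
python3 -c "from h import *; to(.4668,-.2560,.053,95.4)"
```

```text
t 5.0 pos [ 0.4651 -0.1974  0.0531] psi 95.43 tilt [ 0.006 -0.005] F [ 0.7 -4.6  9.9]
delta [-0.0585 -0.0039  0.0004] rz 0.0006
```

>>> shift_gripper([
  [[0, 0, 0, 0.007, 0, 0.0002, 0], [0, 0, 0, 0.007, 0, 0, 0], [0, 0, 0, 0.004, 0, 0, 0], [0, 0, 0, 0, 0, 0, 0], [0, 0, 0, 0, 0, 0, 0]],
])

```text
clock: 5.5
ee_pos: [0.4638, -0.1785, 0.0531]
eef_rot: [0.672, 0.74, 0.001, 0.003]
ft_force: [0.3, -0.8, 11.5]
gripper_width: -0.0001
grip_force: 5.6
```

```bash
python3 -c "from h import *; to(.4668,-.2560,.053,95.4)"
```

```text
t 5.5 pos [ 0.4638 -0.1785  0.0531] psi 95.48 tilt [ 0.006 -0.003] F [ 0.3 -0.8 11.5]
delta [-0.0775 -0.0044  0.0003] rz 0.0015
```

>>> shift_gripper([
  [[0, 0, 0, 0, 0, -0.03, 0], [0, 0, 0, 0, 0, -0.045, 0], [0, 0, 0, 0.03, 0, -0.04, 0.085], [0, 0, 0, 0.04, 0, -0.01, 0.085], [0, 0, 0, 0, 0, 0, 0.085]],
])

```text
clock: 6.0
ee_pos: [0.4557, -0.102, 0.1783]
eef_rot: [0.669, 0.743, 0.002, 0.002]
ft_force: [0.0, 0.5, -0.1]
gripper_width: 0.0433
grip_force: 0.0
```

>>> shift_gripper([
  [[0, 0, 0, 0, 0, 0, 0.085], [0, 0, 0, 0, 0, 0, 0.085]],
])

```text
clock: 6.2
ee_pos: [0.4535, -0.108, 0.1751]
eef_rot: [0.673, 0.74, -0.001, -0.0]
ft_force: [-0.3, -0.6, -0.1]
gripper_width: 0.0722
grip_force: 0.0
```

```bash
python3 -c "
from h import *; to(.4535,-.115,.08,95.4)
snap('side','side3.png');snap('top','top3.png')
cv2.imwrite('pics/s3.png',np.hstack([cv2.resize(cv2.imread('pics/side3.png')[250:400,220:350],None,fx=3,fy=3),cv2.resize(cv2.imread('pics/top3.png')[220:370,360:490],None,fx=3,fy=3)]))"
```

```text
t 6.2 pos [ 0.4535 -0.108   0.1751] psi 95.44 tilt [-0.001 -0.   ] F [-0.3 -0.6 -0.1]
delta [-0.0069 -0.0006  0.0951] rz 0.0007
```

View pics/s3.png

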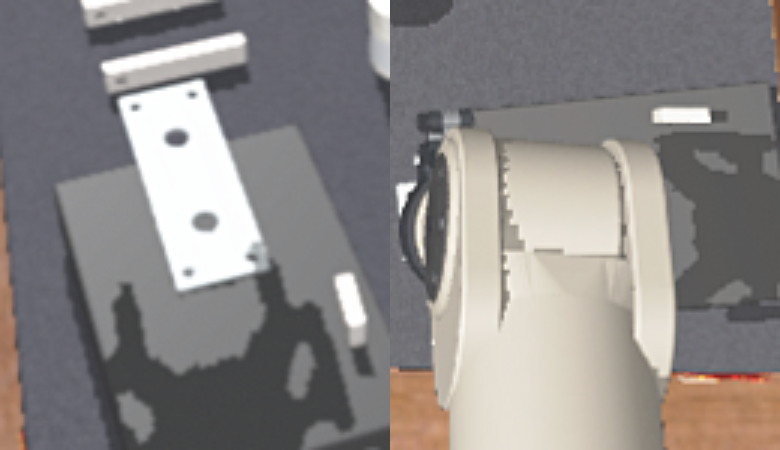

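The side crop shows the plate overhanging the flat, with ports at crop (176,137), (205,221) and corners at (118,97), (203,81), (268,270), (178,290).

```bash

python3 -c "
from h import *
P=[at('side',220+(X-1)/3,250+(Y-1)/3,.053)[:2] for X,Y in [(176,137),(205,221),(118,97),(203,81),(268,270),(178,290)]]
P=np.array(P);print(P.round(4),'ports mid',P[:2].mean(0),'corner mid',P[2:].mean(0)); d=P[0]-P[1];e=P[2]+P[3]-P[4]-P[5];print([np.degrees(np.arctan2(v[1],v[0])) for v in(d,e)])"
```

```text
[[ 0.4593 -0.1441]
 [ 0.4663 -0.2157]
 [ 0.4276 -0.1011]
 [ 0.484  -0.0986]
 [ 0.4965 -0.2599]
 [ 0.4429 -0.263 ]] ports mid [ 0.46283292 -0.17986891] corner mid [ 0.4627481  -0.18065115]
[np.float64(95.60782782418761), np.float64(94.91331169612748)]
```

>>> shift_gripper([
  [[0, 0, 0, -0.0086, 0.0028, 0, 0.085], [0, 0, 0, 0, 0, 0.03, 0.085], [0, 0, 0, 0, 0, 0.03, 0.085], [0, 0, 0, 0, 0, 0, 0.085], [0, 0, 0, 0, 0, 0, 0.085]],
])

```text
clock: 6.8
ee_pos: [0.4577, -0.116, 0.1156]
eef_rot: [0.673, 0.74, -0.0, -0.001]
ft_force: [1.0, 0.3, -0.4]
gripper_width: 0.0846
grip_force: 0.0
```

```bash
python3 -c "from h import *; to(.4571,-.1163,.036,95.4)"
```

```text
t 6.8 pos [ 0.4577 -0.116   0.1156] psi 95.45 tilt [-0.001  0.001] F [ 1.   0.3 -0.4]
delta [-0.0003 -0.0005  0.0796] rz 0.0009
```

>>> shift_gripper([
  [[0, 0, 0, 0, 0, 0.02, 0.085], [0, 0, 0, 0, 0, 0.02, 0.085], [0, 0, 0, 0, 0, 0.02, 0.085], [0, 0, 0, 0, 0, 0.0195, 0.085], [0, 0, 0, 0, 0, 0, 0.085]],
])

```text
clock: 7.3
ee_pos: [0.4573, -0.1157, 0.0358]
eef_rot: [0.672, 0.74, -0.001, -0.001]
ft_force: [0.0, 0.3, 0.6]
gripper_width: 0.0847
grip_force: 0.0
```

```bash
python3 -c "from h import *; to(.4571,-.1163,.036,95.4)"
```

```text
t 7.3 pos [ 0.4573 -0.1157  0.0358] psi 95.48 tilt [-0.002  0.   ] F [0.  0.3 0.6]
delta [-0.0006 -0.0003 -0.0002] rz 0.0015
```

>>> shift_gripper([
  [[0, 0, 0, 0, 0, 0, 0.05], [0, 0, 0, 0, 0, 0, 0.05], [0, 0, 0, 0, 0, 0, 0.04], [0, 0, 0, 0, 0, 0, 0.04]],
], grip_n=100)

```text
clock: 7.7
ee_pos: [0.4591, -0.1158, 0.0378]
eef_rot: [0.672, 0.74, 0.001, 0.002]
ft_force: [-0.0, -0.9, 6.0]
gripper_width: 0.051
grip_force: 102.6
```

```bash
python3 -c "from h import *; to(.4571,-.1163,.036,95.4)"
```

```text
t 7.7 pos [ 0.4591 -0.1158  0.0378] psi 95.5 tilt [ 0.003 -0.001] F [-0.  -0.9  6. ]
delta [-0.0003 -0.0021  0.0018] rz 0.0018
```

>>> shift_gripper([
  [[0, 0, 0, 0, 0, -0.006, 0.04], [0, 0, 0, 0, 0, -0.012, 0.04], [0, 0, 0, 0, 0, -0.012, 0.04], [0, 0, 0, 0.0, 0, -0.01, 0.04], [0, 0, 0, 0, 0, 0, 0.04]],
])

```text
clock: 8.2
ee_pos: [0.4591, -0.1157, 0.0782]
eef_rot: [0.672, 0.74, 0.001, 0.002]
ft_force: [0.9, -0.5, -2.4]
gripper_width: 0.0508
grip_force: 104.1
```

```bash
python3 -c "
from h import *; to(.4641,.0648,.09,94.7)
snap('side','side4.png');snap('top','top4.png')
cv2.imwrite('pics/s4.png',np.hstack([cv2.resize(cv2.imread('pics/side4.png')[220:370,220:350],None,fx=3,fy=3),cv2.resize(cv2.imread('pics/top4.png')[220:370,360:490],None,fx=3,fy=3)]))"
```

```text
t 8.2 pos [ 0.4591 -0.1157  0.0782] psi 95.49 tilt [ 0.004 -0.001] F [ 0.9 -0.5 -2.4]
delta [ 0.1792  0.0223 -0.0121] rz 0.0138
```

View pics/s4.png

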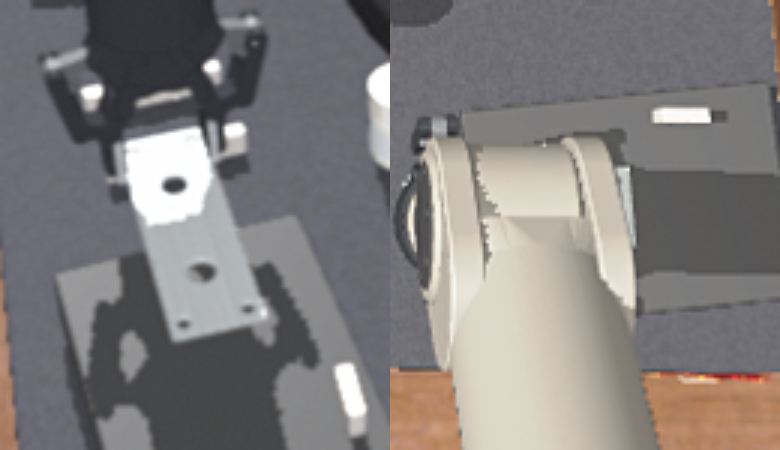

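The plate hangs from its gripped end and looks level, with ports at crop (174,184) and (202,271). I'll check for sag numerically.

```bash

python3 -c "
from h import *
p=lambda X,Y,z:at('side',220+(X-1)/3,220+(Y-1)/3,z)
for z in (.0935,):
  a,b=p(174,184,z),p(202,271,z); print(a,b,np.linalg.norm(a-b))
  print(p(174,341,z),p(268,317,z))
# expected level positions
for s in (.037,-.037+.0,-.08): print('proj exp')
"
```

```text
[ 0.46034609 -0.14587905  0.0935    ] [ 0.4660214  -0.21950121  0.0935    ] 0.07384058376391618
[ 0.44248225 -0.26721091  0.0935    ] [ 0.49725492 -0.26159086  0.0935    ]
proj exp
proj exp
proj exp
```

>>> shift_gripper([
  [[0, 0, 0, 0.005, 0, -0.015, 0.04], [0, 0, 0, 0.025, 0.003, -0.015, 0.04], [0, 0, 0, 0.03, 0.004, 0, 0.04], [0, 0, 0.014, 0.03, 0.004, 0, 0.04], [0, 0, 0, 0.03, 0.004, 0, 0.04]],
])

```text
clock: 8.8
ee_pos: [0.4609, 0.0064, 0.1059]
eef_rot: [0.678, 0.735, -0.0, -0.0]
ft_force: [0.7, -0.4, -1.3]
gripper_width: 0.051
grip_force: 104.3
```

>>> shift_gripper([
  [[0, 0, 0, 0.03, 0.004, 0, 0.04], [0, 0, 0, 0.02, 0.003, 0, 0.04], [0, 0, 0, 0.009, 0, 0, 0.04], [0, 0, 0, 0, 0, 0, 0.04], [0, 0, 0, 0, 0, 0, 0.04]],
])

```text
clock: 9.3
ee_pos: [0.4633, 0.0635, 0.1059]
eef_rot: [0.678, 0.735, -0.001, -0.0]
ft_force: [-0.8, -1.2, -1.3]
gripper_width: 0.0506
grip_force: 104.3
```

```bash
python3 -c "from h import *; to(.4641,.0648,.009,94.7)"
```

```text
t 9.3 pos [0.4633 0.0635 0.1059] psi 94.64 tilt [-0.001 -0.001] F [-0.8 -1.2 -1.3]
delta [0.0013 0.001  0.0969] rz -0.0011
```

>>> shift_gripper([
  [[0, 0, 0, 0.0013, 0.001, 0.02, 0.04], [0, 0, 0, 0, 0, 0.025, 0.04], [0, 0, 0, 0, 0, 0.025, 0.04], [0, 0, 0, 0, 0, 0.015, 0.04], [0, 0, 0, 0, 0, 0, 0.04]],
])

```text
clock: 9.8
ee_pos: [0.4625, 0.064, 0.0193]
eef_rot: [0.678, 0.735, -0.002, -0.001]
ft_force: [0.4, -0.3, 0.1]
gripper_width: 0.0506
grip_force: 104.4
```

```bash
python3 -c "
from h import *; to(.4641,.0648,.0078,94.7)
snap('side','side5.png');snap('top','top5.png')
cv2.imwrite('pics/s5.png',np.hstack([cv2.resize(cv2.imread('pics/side5.png')[200:300,230:360],None,fx=3,fy=3),cv2.resize(cv2.imread('pics/top5.png')[240:340,270:400],None,fx=3,fy=3)]))"
```

```text
t 9.8 pos [0.4625 0.064  0.0193] psi 94.57 tilt [-0.005 -0.002] F [ 0.4 -0.3  0.1]
delta [0.0007 0.0017 0.0114] rz -0.0023
```

View pics/s5.png

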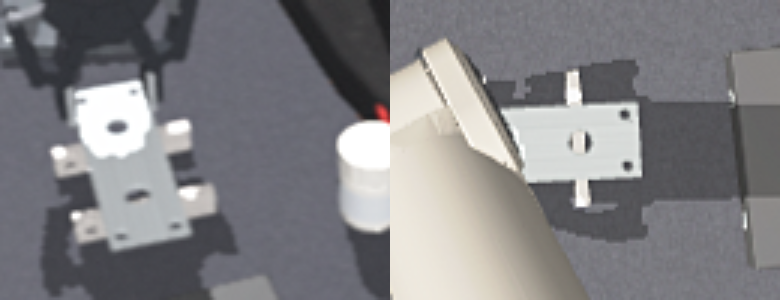

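The plate is above both parallels, with the far port centred over parallel 2 at top-crop (581,142). I'll lower it.

>>> shift_gripper([
  [[0, 0, 0, 0, 0.001, 0.005, 0.04], [0, 0, 0, 0, 0, 0.003, 0.04], [0, 0, 0, 0, 0, 0, 0.04]],
])

```text
clock: 10.2
ee_pos: [0.4657, 0.0661, 0.0134]
eef_rot: [0.678, 0.735, -0.0, 0.0]
ft_force: [-0.8, 0.9, -1.4]
gripper_width: 0.0509
grip_force: 104.4
```

>>> shift_gripper([
  [[0, 0, 0, 0, 0, 0.0015, 0.04], [0, 0, 0, 0, 0, 0, 0.04]],
])

```text
clock: 10.4
ee_pos: [0.4656, 0.0663, 0.0118]
eef_rot: [0.677, 0.736, -0.0, 0.0]
ft_force: [0.1, 0.6, -2.0]
gripper_width: 0.0512
grip_force: 104.4
```

>>> shift_gripper([
  [[0, 0, 0, 0, 0, 0.001, 0.04], [0, 0, 0, 0, 0, 0, 0.04]],
])

```text
clock: 10.6
ee_pos: [0.4657, 0.0664, 0.0108]
eef_rot: [0.677, 0.736, 0.0, 0.0]
ft_force: [0.2, 0.8, -1.0]
gripper_width: 0.0505
grip_force: 104.4
```

```bash
python3 -c "from h import *; to(.4641,.0648,.0078,94.7)"
```

```text
t 10.6 pos [0.4657 0.0664 0.0108] psi 94.72 tilt [ 0. -0.] F [ 0.2  0.8 -1. ]
delta [-0.0014 -0.0017  0.003 ] rz 0.0003
```

>>> shift_gripper([
  [[0, 0, 0, 0, 0, 0.001, 0.04], [0, 0, 0, 0, 0, 0, 0.04]],
])

```text
clock: 10.8
ee_pos: [0.4657, 0.0664, 0.0098]
eef_rot: [0.677, 0.736, 0.0, 0.0]
ft_force: [-0.8, -0.3, -0.8]
gripper_width: 0.051
grip_force: 104.5
```

>>> shift_gripper([
  [[0, 0, 0, 0, 0, 0.001, 0.04], [0, 0, 0, 0, 0, 0, 0.04]],
])

```text
clock: 11.0
ee_pos: [0.4657, 0.0664, 0.009]
eef_rot: [0.677, 0.736, 0.0, 0.0]
ft_force: [-1.4, -0.6, 3.6]
gripper_width: 0.0509
grip_force: 104.7
```

>>> shift_gripper([
  [[0, 0, 0, 0, 0, 0.0006, 0.04], [0, 0, 0, 0, 0, 0, 0.04]],
])

```text
clock: 11.2
ee_pos: [0.4657, 0.0664, 0.0086]
eef_rot: [0.677, 0.736, -0.0, 0.0]
ft_force: [-1.6, 0.9, 5.3]
gripper_width: 0.0508
grip_force: 105.0
```

```bash
python3 -c "from h import *; to(.4641,.0648,.0078,94.7)"
```

```text
t 11.2 pos [0.4657 0.0664 0.0086] psi 94.71 tilt [ 0. -0.] F [-1.6  0.9  5.3]
delta [-0.0015 -0.0018  0.0008] rz 0.0001
```

>>> shift_gripper([
  [[0, 0, 0, 0, 0, 0.0003, 0.053], [0, 0, 0, 0, 0, 0, 0.058], [0, 0, 0, 0, 0, 0, 0.065], [0, 0, 0, 0, 0, 0, 0.08], [0, 0, 0, 0, 0, 0, 0.08]],
], grip_n=20)

```text
clock: 11.7
ee_pos: [0.4655, 0.0662, 0.0077]
eef_rot: [0.678, 0.735, -0.0, -0.0]
ft_force: [-0.7, 0.1, -0.1]
gripper_width: 0.0801
grip_force: 0.0
```

>>> shift_gripper([
  [[0, 0, 0, 0, 0, -0.01, 0.085], [0, 0, 0, 0, 0, -0.02, 0.085], [0, 0, 0, 0, 0, -0.03, 0.085], [0, 0, 0, 0, 0, -0.03, 0.085], [0, 0, 0, 0, 0, 0, 0.085]],
])

```text
clock: 12.2
ee_pos: [0.4689, 0.0672, 0.1021]
eef_rot: [0.678, 0.735, 0.003, 0.003]
ft_force: [0.6, 0.3, 0.3]
gripper_width: 0.0848
grip_force: 0.0
```

>>> shift_gripper([
  [[0, 0, 0, -0.03, 0, -0.02, 0.085], [0, 0, 0, -0.033, 0, -0.02, 0.085], [0, 0, 0, 0, 0, 0, 0.085], [0, 0, 0, 0, 0, 0, 0.085]],
])

```text
clock: 12.6
ee_pos: [0.4707, 0.003, 0.1381]
eef_rot: [0.678, 0.735, 0.0, 0.0]
ft_force: [-0.5, -0.3, 0.7]
gripper_width: 0.085
grip_force: 0.0
```

```bash
python3 -c "
from h import *; to(.4693,.002,.005,94.7)
snap('side','side6.png');snap('top','top6.png')
cv2.imwrite('pics/s6.png',np.hstack([cv2.resize(cv2.imread('pics/side6.png')[200:300,230:330],None,fx=4,fy=4,interpolation=cv2.INTER_CUBIC),cv2.resize(cv2.imread('pics/top6.png')[240:340,270:370],None,fx=4,fy=4,interpolation=cv2.INTER_CUBIC)]))"
```

```text
t 12.6 pos [0.4707 0.003  0.1381] psi 94.58 tilt [ 0. -0.] F [-0.5 -0.3  0.7]
delta [-0.0008 -0.0015  0.1331] rz -0.0021
```

View pics/s6.png

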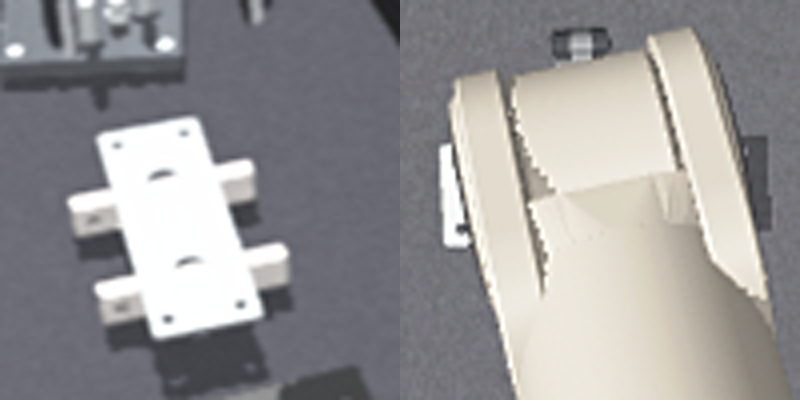

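The plate rests level on both parallels. The side crop shows corners at (97,137), (200,116), (262,317), (153,339) and corner holes at (116,146), (184,133), (240,304), (168,319). My 10 views are used up, so from here I measure with image code.

```bash

python3 -c "
from h import *
P=np.array([at('side',230+(X-1.5)/4,200+(Y-1.5)/4,.023)[:2] for X,Y in [(97,137),(200,116),(262,317),(153,339),(116,146),(184,133),(240,304),(168,319)]])
print(P.round(4))
for Q in (P[:4],P[4:]): e=Q[0]+Q[1]-Q[2]-Q[3]; print(Q.mean(0),np.linalg.norm(e)/2,np.degrees(np.arctan2(e[1],e[0])))"
```

```text
[[ 0.4356  0.0793]
 [ 0.4944  0.0847]
 [ 0.5017 -0.0786]
 [ 0.4454 -0.082 ]
 [ 0.445   0.0694]
 [ 0.4835  0.0721]
 [ 0.4922 -0.067 ]
 [ 0.4547 -0.0697]]
[0.46925855 0.00083364] 0.1625490457873738 93.00065031072806
[0.4688589  0.00119876] 0.13944175110648396 93.784362042416
```

>>> shift_gripper([
  [[0, 0, 0.008, -0.0005, -0.001, 0.03, 0.085], [0, 0, 0, 0, 0, 0.035, 0.085], [0, 0, 0, 0, 0, 0.03, 0.085], [0, 0, 0, 0, 0, 0, 0.085], [0, 0, 0, 0, 0, 0, 0.085]],
])

```text
clock: 13.2
ee_pos: [0.4693, 0.0042, 0.0427]
eef_rot: [0.68, 0.734, -0.0, -0.001]
ft_force: [-0.8, 0.2, -0.2]
gripper_width: 0.0846
grip_force: 0.0
```

```bash
python3 -c "from h import *; to(.4695,.0025,.006,94.0)"
```

```text
t 13.2 pos [0.4693 0.0042 0.0427] psi 94.36 tilt [-0.002  0.001] F [-0.8  0.2 -0.2]
delta [-0.0017  0.0001  0.0367] rz 0.0063
```

>>> shift_gripper([
  [[0, 0, 0.005, -0.0017, 0, 0.015, 0.085], [0, 0, 0, 0, 0, 0.014, 0.085], [0, 0, 0, 0, 0, 0.0075, 0.085], [0, 0, 0, 0, 0, 0, 0.085], [0, 0, 0, 0, 0, 0, 0.085]],
])

```text
clock: 13.7
ee_pos: [0.4702, 0.0014, 0.0067]
eef_rot: [0.682, 0.731, 0.0, 0.0]
ft_force: [0.4, -0.7, 1.0]
gripper_width: 0.0851
grip_force: 0.0
```

```bash
python3 -c "from h import *; to(.4695,.0025,.006,94.0)"
```

```text
t 13.7 pos [0.4702 0.0014 0.0067] psi 93.97 tilt [ 0.001 -0.   ] F [ 0.4 -0.7  1. ]
delta [ 0.0011 -0.0006  0.0007] rz -0.0005
```

>>> shift_gripper([
  [[0, 0, 0, 0, 0, 0, 0.06], [0, 0, 0, 0, 0, 0, 0.055], [0, 0, 0, 0, 0, 0, 0.04], [0, 0, 0, 0, 0, 0, 0.04], [0, 0, 0, 0, 0, 0, 0.04]],
], grip_n=50)

```text
clock: 14.2
ee_pos: [0.4702, 0.0012, 0.0073]
eef_rot: [0.682, 0.731, -0.0, 0.0]
ft_force: [-2.2, 0.6, 6.9]
gripper_width: 0.0529
grip_force: 51.0
```

```bash
python3 -c "from h import *; to(.4695,.0025,.006,94.0)"
```

```text
t 14.2 pos [0.4702 0.0012 0.0073] psi 93.95 tilt [ 0.001 -0.001] F [-2.2  0.6  6.9]
delta [ 0.0013 -0.0006  0.0013] rz -0.0009
```

>>> shift_gripper([
  [[0, 0, 0, 0, 0, -0.01, 0.04], [0, 0, 0, 0, 0, -0.025, 0.04], [0, 0, 0, 0, 0, -0.03, 0.04], [0, 0, 0.1, 0, 0, -0.01, 0.04], [0, 0, 0.112, 0, 0, 0, 0.04]],
])

```text
clock: 14.7
ee_pos: [0.4714, 0.0013, 0.0838]
eef_rot: [0.757, 0.653, 0.002, 0.002]
ft_force: [0.3, -0.5, -2.5]
gripper_width: 0.0529
grip_force: 53.0
```

>>> shift_gripper([
  [[0, 0, 0, 0, 0, 0, 0.04], [0, 0, 0, 0, 0, 0, 0.04]],
])

```text
clock: 14.9
ee_pos: [0.4695, 0.0012, 0.0814]
eef_rot: [0.755, 0.656, -0.0, -0.0]
ft_force: [0.2, -0.1, -1.7]
gripper_width: 0.0526
grip_force: 53.0
```

```bash
python3 -c "
from h import *; to(.451,.2675,.08,81.8)
o=arm.observe();print(o['gripper_width'],o['grip_force'])"
```

```text
t 14.9 pos [0.4695 0.0012 0.0814] psi 81.95 tilt [-0. -0.] F [ 0.2 -0.1 -1.7]
delta [ 0.2611 -0.0556  0.0014] rz 0.0026
0.05264179853836684 53.03642392158508
```

>>> shift_gripper([
  [[0, 0, 0, 0.02, -0.004, 0, 0.04], [0, 0, 0, 0.04, -0.009, 0, 0.04], [0, 0, 0, 0.04, -0.009, 0, 0.04], [0, 0, 0, 0.04, -0.009, 0, 0.04], [0, 0, 0, 0.04, -0.009, 0, 0.04]],
])

```text
clock: 15.4
ee_pos: [0.4553, 0.1864, 0.081]
eef_rot: [0.755, 0.655, -0.0, -0.0]
ft_force: [0.2, 1.3, -2.4]
gripper_width: 0.0531
grip_force: 53.0
```

>>> shift_gripper([
  [[0, 0, 0, 0.04, -0.008, 0, 0.04], [0, 0, 0, 0.027, -0.005, 0, 0.04], [0, 0, 0, 0.012, -0.003, 0, 0.04], [0, 0, 0, 0, 0, 0, 0.04], [0, 0, 0, 0, 0, 0, 0.04]],
])

```text
clock: 15.9
ee_pos: [0.4513, 0.2634, 0.0808]
eef_rot: [0.756, 0.654, -0.001, 0.001]
ft_force: [0.8, -0.0, -2.3]
gripper_width: 0.0531
grip_force: 53.0
```

```bash
python3 -c "
from h import *; to(.451,.2675,.0178,81.8)
im=snap('side','side7.png');snap('top','top7.png')
Z=.0155+.0652+.0 # plate top guess = TCP z + .0157
g=cv2.cvtColor(im,cv2.COLOR_RGB2GRAY); o=arm.observe(); t=np.array(o['ee_pos']); z=t[2]+.0157
M=Ro.from_quat(o['eef_rot']).as_matrix()
# brightness profiles along the plate's length at several lateral offsets, in side and top views
for n in('side','top'):
  G=cv2.cvtColor(cv2.imread('pics/%s7.png'%n),cv2.COLOR_BGR2GRAY)
  for w in(-.02,-.012,0.,.012,.02):
    for sgn in(1,-1):
      s=np.arange(.06,.1,.001); q=[proj(n,np.r_[(t+sgn*a*M[:,0]+w*M[:,1])[:2],z]) for a in s]
      v=[int(cv2.getRectSubPix(G,(1,1),tuple(map(float,p)))[0,0]) for p in q]
      print(n,w,sgn,v[::2])
"
```

```text
t 15.9 pos [0.4513 0.2634 0.0808] psi 81.76 tilt [-0.001 -0.002] F [ 0.8 -0.  -2.3]
delta [ 0.0041 -0.0009  0.063 ] rz -0.0007
side -0.02 1 [254, 249, 239, 230, 223, 215, 227, 240, 247, 248, 241, 209, 178, 137, 96, 70, 57, 47, 49, 50, 51]
side -0.02 -1 [181, 184, 185, 184, 179, 171, 169, 175, 180, 185, 183, 173, 163, 154, 149, 147, 148, 149, 149, 149, 150]
side -0.012 1 [254, 254, 254, 254, 254, 254, 255, 255, 255, 254, 250, 244, 231, 196, 161, 125, 89, 66, 57, 48, 50]
side -0.012 -1 [179, 179, 178, 179, 179, 179, 178, 179, 179, 180, 179, 172, 166, 158, 152, 150, 149, 150, 150, 149, 149]
side 0.0 1 [254, 254, 254, 254, 254, 254, 255, 255, 255, 255, 244, 232, 198, 154, 115, 87, 59, 55, 51, 50, 51]
side 0.0 -1 [179, 180, 181, 181, 181, 181, 181, 182, 184, 184, 183, 175, 165, 158, 152, 153, 155,
[... 902 characters left out ...]
, 99, 99, 98, 98, 99, 100]
top 0.0 1 [101, 100, 97, 95, 105, 136, 176, 212, 231, 234, 234, 234, 234, 234, 235, 235, 235, 235, 234, 233, 232]
top 0.0 -1 [207, 208, 208, 209, 209, 209, 208, 212, 222, 128, 96, 98, 98, 101, 111, 116, 117, 108, 103, 95, 86]
top 0.012 1 [113, 127, 134, 140, 139, 126, 115, 108, 101, 98, 99, 98, 97, 112, 144, 188, 226, 237, 234, 232, 231]
top 0.012 -1 [203, 204, 205, 200, 193, 202, 204, 207, 216, 123, 95, 97, 99, 93, 95, 97, 98, 102, 103, 98, 100]
top 0.02 1 [70, 67, 57, 52, 57, 64, 77, 98, 120, 132, 140, 145, 140, 125, 110, 100, 96, 97, 105, 135, 187]
top 0.02 -1 [207, 206, 161, 191, 199, 191, 201, 209, 209, 180, 125, 94, 99, 101, 102, 101, 101, 102, 101, 102, 102]
```

>>> shift_gripper([
  [[0, 0, 0, 0.003, -0.001, 0.01, 0.04], [0, 0, 0, 0, 0, 0.015, 0.04], [0, 0, 0, 0, 0, 0.01, 0.04], [0, 0, 0, 0, 0, 0, 0.04], [0, 0, 0, 0, 0, 0, 0.04]],
])

```text
clock: 16.5
ee_pos: [0.4504, 0.2685, 0.0457]
eef_rot: [0.756, 0.655, -0.001, -0.0]
ft_force: [0.1, 0.2, -1.6]
gripper_width: 0.0527
grip_force: 53.0
```

```bash
python3 -c "from h import *; to(.451,.2665,.0178,81.8)"
```

```text
t 16.5 pos [0.4504 0.2685 0.0457] psi 81.82 tilt [-0.001 -0.001] F [ 0.1  0.2 -1.6]
delta [-0.0019  0.0009  0.0279] rz 0.0003
```

>>> shift_gripper([
  [[0, 0, 0, 0, 0, 0.007, 0.04], [0, 0, 0, 0, 0, 0.005, 0.04], [0, 0, 0, 0, 0, 0.005, 0.04], [0, 0, 0, 0, 0, 0, 0.04], [0, 0, 0, 0, 0, 0, 0.04]],
])

```text
clock: 17.0
ee_pos: [0.4507, 0.2687, 0.0292]
eef_rot: [0.756, 0.655, -0.0, 0.0]
ft_force: [-0.4, -0.4, -1.4]
gripper_width: 0.053
grip_force: 53.0
```

```bash
python3 -c "from h import *; to(.451,.2665,.0178,81.8)"
```

```text
t 17.0 pos [0.4507 0.2687 0.0292] psi 81.82 tilt [-0. -0.] F [-0.4 -0.4 -1.4]
delta [-0.0021  0.0006  0.0114] rz 0.0003
```

>>> shift_gripper([
  [[0, 0, 0, 0, 0, 0.004, 0.04], [0, 0, 0, 0, 0, 0.004, 0.04], [0, 0, 0, 0, 0, 0, 0.04]],
])

```text
clock: 17.3
ee_pos: [0.4504, 0.2684, 0.0208]
eef_rot: [0.756, 0.655, -0.001, -0.0]
ft_force: [-0.5, -0.2, -2.0]
gripper_width: 0.0532
grip_force: 53.0
```

>>> shift_gripper([
  [[0, 0, 0, 0, 0, 0.003, 0.04], [0, 0, 0, 0, 0, 0, 0.04]],
])

```text
clock: 17.5
ee_pos: [0.4506, 0.2685, 0.018]
eef_rot: [0.756, 0.655, -0.0, 0.0]
ft_force: [0.4, 0.1, -1.5]
gripper_width: 0.0527
grip_force: 53.0
```

>>> shift_gripper([
  [[0, 0, 0, 0, 0, 0.0015, 0.04], [0, 0, 0, 0, 0, 0, 0.04]],
])

```text
clock: 17.7
ee_pos: [0.4507, 0.2686, 0.0167]
eef_rot: [0.756, 0.655, -0.0, 0.0]
ft_force: [-0.5, 0.1, -1.2]
gripper_width: 0.0526
grip_force: 53.0
```

>>> shift_gripper([
  [[0, 0, 0, 0, 0, 0.001, 0.04], [0, 0, 0, 0, 0, 0, 0.04]],
])

```text
clock: 17.9
ee_pos: [0.4508, 0.2686, 0.0158]
eef_rot: [0.756, 0.655, -0.0, 0.0]
ft_force: [-0.5, -0.6, -2.0]
gripper_width: 0.053
grip_force: 53.0
```

```bash
python3 -c "from h import *; to(.451,.2665,.0178,81.8)"
```

```text
t 17.9 pos [0.4508 0.2686 0.0158] psi 81.81 tilt [-0. -0.] F [-0.5 -0.6 -2. ]
delta [-0.0021  0.0005 -0.002 ] rz 0.0001
```

>>> shift_gripper([
  [[0, 0, 0, 0, 0.0015, 0, 0.04], [0, 0, 0, 0, 0.001, 0, 0.04], [0, 0, 0, 0, 0, 0, 0.04]],
])

```text
clock: 18.2
ee_pos: [0.4536, 0.2683, 0.0159]
eef_rot: [0.756, 0.655, 0.0, 0.0]
ft_force: [0.2, 0.4, -1.5]
gripper_width: 0.0528
grip_force: 53.0
```

>>> shift_gripper([
  [[0, 0, 0, 0, 0.001, 0, 0.04], [0, 0, 0, 0, 0, 0, 0.04]],
])

```text
clock: 18.4
ee_pos: [0.4544, 0.2682, 0.0159]
eef_rot: [0.756, 0.655, 0.0, 0.0]
ft_force: [-0.7, -0.1, -1.3]
gripper_width: 0.0526
grip_force: 53.0
```

>>> shift_gripper([
  [[0, 0, 0, 0, 0.0007, 0, 0.04], [0, 0, 0, 0, 0, 0, 0.04]],
])

```text
clock: 18.6
ee_pos: [0.4551, 0.2681, 0.0159]
eef_rot: [0.756, 0.655, 0.0, 0.0]
ft_force: [0.5, -0.3, -2.8]
gripper_width: 0.0532
grip_force: 53.0
```

```bash
python3 -c "from h import *; to(.451,.2665,.0178,81.8)"
```

```text
t 18.6 pos [0.4551 0.2681 0.0159] psi 81.81 tilt [ 0. -0.] F [ 0.5 -0.3 -2.8]
delta [-0.0022 -0.0038 -0.0019] rz 0.0001
```

>>> shift_gripper([
  [[0, 0, 0, 0, 0.0007, 0, 0.04], [0, 0, 0, 0, 0, 0, 0.04]],
])

```text
clock: 18.8
ee_pos: [0.4556, 0.268, 0.0158]
eef_rot: [0.756, 0.655, -0.0, 0.0]
ft_force: [-0.7, 0.7, -2.0]
gripper_width: 0.0526
grip_force: 53.0
```

>>> shift_gripper([
  [[0, 0, 0, 0, 0.0007, 0, 0.04], [0, 0, 0, 0, 0, 0, 0.04]],
])

```text
clock: 19.0
ee_pos: [0.4558, 0.268, 0.0157]
eef_rot: [0.756, 0.655, -0.0, -0.0]
ft_force: [-1.0, 0.5, -1.5]
gripper_width: 0.0532
grip_force: 53.0
```

```bash
python3 -c "from h import *; to(.451,.2665,.0178,81.8)"
```

```text
t 19.0 pos [0.4558 0.268  0.0157] psi 81.84 tilt [-0.001 -0.   ] F [-1.   0.5 -1.5]
delta [-0.0021 -0.0045 -0.0021] rz 0.0007
```

>>> shift_gripper([
  [[0, 0, 0, 0, 0.0007, 0, 0.04], [0, 0, 0, 0, 0, 0, 0.04]],
])

```text
clock: 19.2
ee_pos: [0.456, 0.2678, 0.0156]
eef_rot: [0.756, 0.655, -0.001, -0.0]
ft_force: [-2.9, 0.9, -1.9]
gripper_width: 0.0529
grip_force: 53.1
```

>>> shift_gripper([
  [[0, 0, 0, 0, 0, 0, 0.04]],
])

```text
clock: 19.3
ee_pos: [0.456, 0.2678, 0.0156]
eef_rot: [0.756, 0.655, -0.001, -0.0]
ft_force: [-3.1, 0.1, -1.8]
gripper_width: 0.0525
grip_force: 53.1
```

```bash
python3 -c "from h import *; to(.451,.2665,.0178,81.8)"
```

```text
t 19.3 pos [0.456  0.2678 0.0156] psi 81.86 tilt [-0.001 -0.001] F [-3.1  0.1 -1.8]
delta [-0.002  -0.0048 -0.0022] rz 0.001
```

Side dowels are in contact (-3 N). Next is the end dowel.

>>> shift_gripper([
  [[0, 0, 0, -0.0015, 0, 0, 0.04], [0, 0, 0, -0.001, 0, 0, 0.04], [0, 0, 0, 0, 0, 0, 0.04]],
])

```text
clock: 19.6
ee_pos: [0.456, 0.2666, 0.0159]
eef_rot: [0.755, 0.655, 0.0, -0.001]
ft_force: [-4.3, 2.2, -1.8]
gripper_width: 0.0527
grip_force: 53.0
```

>>> shift_gripper([
  [[0, 0, 0, -0.001, 0, 0, 0.04], [0, 0, 0, 0, 0, 0, 0.04]],
])

```text
clock: 19.8
ee_pos: [0.4558, 0.2658, 0.0159]
eef_rot: [0.755, 0.655, 0.0, -0.001]
ft_force: [-4.4, 3.9, -1.2]
gripper_width: 0.0533
grip_force: 53.1
```

>>> shift_gripper([
  [[0, 0, 0, -0.001, 0, 0, 0.04], [0, 0, 0, 0, 0, 0, 0.04]],
])

```text
clock: 20.0
ee_pos: [0.4557, 0.2648, 0.016]
eef_rot: [0.755, 0.655, 0.001, -0.001]
ft_force: [-4.7, 2.4, -1.1]
gripper_width: 0.0529
grip_force: 53.1
```

```bash
python3 -c "from h import *; to(.451,.2665,.0178,81.8)"
```

```text
t 20.0 pos [0.4557 0.2648 0.016 ] psi 81.88 tilt [-0.     0.002] F [-4.7  2.4 -1.1]
delta [ 0.001  -0.0049 -0.0018] rz 0.0014
```

>>> shift_gripper([
  [[0, 0, 0, -0.001, 0, 0, 0.04], [0, 0, 0, 0, 0, 0, 0.04]],
])

```text
clock: 20.2
ee_pos: [0.4555, 0.2638, 0.016]
eef_rot: [0.755, 0.655, 0.0, -0.001]
ft_force: [-4.7, 3.4, -1.8]
gripper_width: 0.0531
grip_force: 53.1
```

>>> shift_gripper([
  [[0, 0, 0, -0.001, 0, 0, 0.04], [0, 0, 0, 0, 0, 0, 0.04]],
])

```text
clock: 20.4
ee_pos: [0.4554, 0.2629, 0.016]
eef_rot: [0.755, 0.655, 0.001, -0.001]
ft_force: [-4.8, 3.9, -2.2]
gripper_width: 0.0532
grip_force: 53.1
```

>>> shift_gripper([
  [[0, 0, 0, -0.0008, 0, 0, 0.04], [0, 0, 0, 0, 0, 0, 0.04]],
])

```text
clock: 20.6
ee_pos: [0.4553, 0.2624, 0.016]
eef_rot: [0.755, 0.655, 0.001, -0.001]
ft_force: [-3.9, 3.9, -2.7]
gripper_width: 0.0528
grip_force: 53.0
```

```bash
python3 -c "from h import *; to(.451,.2665,.0178,81.8)"
```

```text
t 20.6 pos [0.4553 0.2624 0.016 ] psi 81.89 tilt [-0.     0.003] F [-3.9  3.9 -2.7]
delta [ 0.0034 -0.0049 -0.0018] rz 0.0016
```

>>> shift_gripper([
  [[0, 0, 0, -0.0008, 0, 0, 0.04], [0, 0, 0, 0, 0, 0, 0.04]],
])

```text
clock: 20.8
ee_pos: [0.4553, 0.2624, 0.0161]
eef_rot: [0.755, 0.655, 0.001, -0.001]
ft_force: [-2.9, 4.7, -3.7]
gripper_width: 0.0529
grip_force: 53.0
```

>>> shift_gripper([
  [[0, 0, 0, -0.0008, 0, 0, 0.04], [0, 0, 0, 0, 0, 0, 0.04]],
])

```text
clock: 21.0
ee_pos: [0.4553, 0.2623, 0.0162]
eef_rot: [0.755, 0.656, 0.002, -0.002]
ft_force: [-3.5, 6.6, -4.1]
gripper_width: 0.0532
grip_force: 53.0
```

```bash
python3 -c "from h import *; to(.451,.2665,.0178,81.8)"
```

```text
t 21.0 pos [0.4553 0.2623 0.0162] psi 81.92 tilt [0.001 0.005] F [-3.5  6.6 -4.1]
delta [ 0.0036 -0.0049 -0.0016] rz 0.002
```

The plate stopped at y=.2623, against an expected end-dowel contact of about .262. I'll relax slightly, lower onto the buttons and let go.

>>> shift_gripper([
  [[0, 0, 0, 0.001, -0.0004, 0.0008, 0.04], [0, 0, 0, 0, 0, 0, 0.04]],
])

```text
clock: 21.2
ee_pos: [0.4553, 0.2623, 0.0156]
eef_rot: [0.755, 0.655, 0.001, -0.001]
ft_force: [-4.6, 3.4, -0.2]
gripper_width: 0.053
grip_force: 53.3
```

>>> shift_gripper([
  [[0, 0, 0, 0, 0, 0.0008, 0.04], [0, 0, 0, 0, 0, 0, 0.04]],
])

```text
clock: 21.4
ee_pos: [0.4554, 0.2623, 0.0149]
eef_rot: [0.755, 0.655, 0.001, -0.001]
ft_force: [-3.9, 3.4, 0.1]
gripper_width: 0.0527
grip_force: 53.3
```

>>> shift_gripper([
  [[0, 0, 0, 0, 0, 0.0006, 0.04], [0, 0, 0, 0, 0, 0, 0.04]],
])

```text
clock: 21.6
ee_pos: [0.4554, 0.2623, 0.0145]
eef_rot: [0.755, 0.655, 0.001, -0.001]
ft_force: [-4.5, 2.7, 2.2]
gripper_width: 0.0528
grip_force: 53.4
```

```bash
python3 -c "from h import *; to(.451,.2665,.0178,81.8)"
```

```text
t 21.6 pos [0.4554 0.2623 0.0145] psi 81.89 tilt [0.001 0.003] F [-4.5  2.7  2.2]
delta [ 0.0035 -0.0049 -0.0033] rz 0.0016
```

>>> shift_gripper([
  [[0, 0, 0, 0, 0, 0.0003, 0.055], [0, 0, 0, 0, 0, 0, 0.058], [0, 0, 0, 0, 0, 0, 0.064], [0, 0, 0, 0, 0, 0, 0.07], [0, 0, 0, 0, 0, 0, 0.07]],
], grip_n=20)

```text
clock: 22.1
ee_pos: [0.4564, 0.2596, 0.0136]
eef_rot: [0.756, 0.654, 0.0, 0.0]
ft_force: [1.2, -1.5, -0.0]
gripper_width: 0.07
grip_force: 0.0
```

```bash
python3 -c "from h import *; to(.451,.2665,.0178,81.8)"
```

```text
t 22.1 pos [0.4564 0.2596 0.0136] psi 81.75 tilt [ 0.001 -0.   ] F [ 1.2 -1.5 -0. ]
delta [ 0.0061 -0.0063 -0.0043] rz -0.0008
```

>>> shift_gripper([
  [[0, 0, 0, 0, 0, -0.01, 0.07], [0, 0, 0, 0, 0, -0.02, 0.07], [0, 0, 0, 0, 0, -0.04, 0.07], [0, 0, 0, 0, 0, -0.04, 0.07], [0, 0, 0, 0, 0, -0.03, 0.07]],
])

```text
clock: 22.6
ee_pos: [0.4562, 0.2606, 0.1566]
eef_rot: [0.756, 0.655, 0.002, 0.0]
ft_force: [1.1, 0.3, 0.0]
gripper_width: 0.0698
grip_force: 0.0
```

>>> shift_gripper([
  [[0, 0, 0, -0.045, 0, 0, 0.07], [0, 0, 0, -0.045, 0, 0, 0.07], [0, 0, 0, -0.045, 0, 0, 0.07], [0, 0, 0, -0.045, 0, 0, 0.07], [0, 0, 0, -0.045, 0, 0, 0.07]],
])

```text
clock: 23.1
ee_pos: [0.4232, 0.0356, 0.1543]
eef_rot: [0.756, 0.655, 0.001, 0.001]
ft_force: [0.3, -0.6, 0.2]
gripper_width: 0.0698
grip_force: 0.0
```

>>> shift_gripper([
  [[0, 0, 0, -0.045, 0, 0, 0.07], [0, 0, 0, -0.045, 0, 0, 0.07], [0, 0, 0, 0, 0, 0, 0.07], [0, 0, 0, 0, 0, 0, 0.07]],
])

```text
clock: 23.5
ee_pos: [0.4107, -0.0525, 0.154]
eef_rot: [0.757, 0.654, 0.0, 0.0]
ft_force: [0.4, 0.5, -0.0]
gripper_width: 0.07
grip_force: 0.0
```

```bash
cat > fin.py <<'E'
from h import *
snap('side','side8.png');snap('top','top8.png')
F=np.array([.4544,.2640]);th=np.radians(-8.18);R=np.array([[np.cos(th),-np.sin(th)],[np.sin(th),np.cos(th)]])
for n in('top','side'):
    G=cv2.imread('pics/%s8.png'%n); g=G.min(2)
    m=((g>165)*255).astype(np.uint8); pr=proj(n,np.r_[F,.03]); nn,lab,st,ce=cv2.connectedComponentsWithStats(m)
    i=min(range(1,nn),key=lambda i:np.linalg.norm(ce[i]-pr)-(st[i][4]>200)*50)
    c=max(cv2.findContours((lab==i).astype(np.uint8),cv2.RETR_EXTERNAL,cv2.CHAIN_APPROX_NONE)[0],key=cv2.contourArea)
    # rectify contour to the plane z=.030 in the fixture frame, fit a rectangle
    W=np.array([(R.T@(at(n,u,v,.030)[:2]-F))*1e3 for u,v in c[:,0].astype(float)],np.float32)
    r=cv2.minAreaRect(W); print(n,st[i],"rect fixture mm (centre,size,angle)",np.round(r[0],2),np.round(r[1],1),round(r[2],2))
    lo=[np.percentile(W[:,k],[4,96]) for k in(0,1)]; print("  edges",np.round(lo,1),"mid",[round(float(e.mean()),2) for e in lo])
E
python3 fin.py
```

```text
top [ 161  271   76   40 1797] rect fixture mm (centre,size,angle) [ 4.43 -1.25] [166.8  65.6] 89.88
  edges [[-27.9  33.1]
 [-79.1  81.2]] mid [2.6, 1.09]
side [250 119  22  19 295] rect fixture mm (centre,size,angle) [ 19.07 263.46] [56.1 92.7] 15.6
  edges [[-14.5  44.5]
 [215.4 308.1]] mid [14.99, 261.73]
```

```bash
cat > edge.py <<'E'
from h import *
th=np.radians(-8.18);R=np.array([[np.cos(th),-np.sin(th)],[np.sin(th),np.cos(th)]])
for n,F in(('top',np.array([.4544,.2646])),('side',np.array([.4540,.2608]))):
    G=cv2.imread('pics/%s8.png'%n).min(2).astype(np.float32)
    def val(x,y):
        p=proj(n,np.r_[F+R@np.array([x,y]),.030]); return cv2.getRectSubPix(G,(1,1),(float(p[0]),float(p[1])))[0,0]
    s=np.arange(-.008,.0081,.0005)
    for nm,ys,f in(("-x edge",np.r_[-.07:.071:.005],lambda a,b:(-.0275-a,b)),("+x edge",np.r_[-.045:.046:.005],lambda a,b:(.0275+a,b)),("+y end",np.r_[-.02:.021:.004],lambda a,b:(b,.08+a)),("-y end",np.r_[-.022,-.018,-.014,.014,.018,.022],lambda a,b:(b,-.08-a))):
        E=[]
        for b in ys:
            v=np.array([val(*f(a,b)) for a in s]); h=(v.max()+v[-6:].mean())/2
            k=[i for i in range(len(s)-1) if v[i]>=h>v[i+1]]
            E.append(s[k[-1]]*1e3 if k else np.nan)
        E=np.array(E); sl=np.degrees(np.polyfit(ys[~np.isnan(E)],E[~np.isnan(E)]/1e3,1)[0]) if (~np.isnan(E)).sum()>2 else 0
        print(n,nm,"outward mm",np.nanmedian(E).round(2),"slope deg",round(float(sl),2),E[::3])
E
python3 edge.py
```

```text
top -x edge outward mm 0.0 slope deg 0.06 [ 5.0000000e-01  6.9388939e-15  6.9388939e-15 -5.0000000e-01
 -5.0000000e-01  6.9388939e-15  6.9388939e-15  6.9388939e-15
  6.9388939e-15  6.9388939e-15]
top +x edge outward mm 0.5 slope deg 0.23 [5.0000000e-01 6.9388939e-15 5.0000000e-01 5.0000000e-01 5.0000000e-01
 1.0000000e+00 1.0000000e+00]
top +y end outward mm 0.5 slope deg -0.26 [1.  1.5 1.  1. ]
top -y end outward mm -0.75 slope deg -0.37 [ 6.9388939e-15 -1.0000000e+00]Traceback (most recent call last):
  File "edge.py", line 11, in <module>
    v=np.array([val(*f(a,b)) for a in s]); h=(v.max()+v[-6:].mean())/2
                ~~~^^^^^^^^^
  File "edge.py", line 6, in val
    p=proj(n,np.r_[F+R@np.array([x,y]),.030]); return cv2.getRectSubPix(G,(1,1),(float(p[0]),float(p[1])))[0,0]
  File "h.py", line 15, in proj
    m,f=K(n); q=np.array(m["camera_from_world"])@np.r_[p,1]; x,y=q[0]/-q[2],-q[1]/-q[2]
        ~^^^
  File "h.py", line 4, in K
    m=arm.camera_model(n); f=240/np.tan(np.radians(m["fovy"])/2); return m,f
ValueError: time passes only in moves, steps and waits
```

The top view puts the plate within 0.3 mm across, 0.6 mm along and about 0.3° of home. The dowel contacts agree, so I'm handing in.

```bash
python3 -c "
from plant import arm
print(arm.finish_job())"
```

```text
the job is handed in; nothing more can be done
None
```

The job is handed in, but no verdict came back: the plate was laid level across the parallels and let go, then set on the fixture, released and home against the dowels to within about 1 mm by my top-view measurement.

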